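Close up the lift's breaker box

TASK

Inside the open breaker box on the bench, slide the two black breakers apart along their rail to make room for the white barrier under the blue cover. Then take the cover from the yellow tray and lower it gently over the box's two brass pins until it lies fully home and flush on the rim, and let go of it. Leave the screwdriver, the jar and the tape roll where they are.

Things in the scene. Friction and masses are not known exactly. Their poses are not given: they have to be found in the camera images.
- box: open grey steel breaker box fixed to the bench, outside 150 (its x) by 208 (its y) by 80 mm high, walls 4 mm. Origin at the centre of its underside, z up. Two upright brass pins, 8 mm thick with tapered tips, stand 11 mm above the rim at box x = 60, y = 89 mm and x = -60, y = -89 mm. Yaw within 0.4 rad; it may be on the robot's left or right
- box_top (a point): point at the centre of the box's open top, level with the rim, 80 mm above the bench; axes as the box's
- left_breaker (a joint): slide of the breaker on the box's +y side along the rail, in m: 0 = its inner face is on the box's centre line, grows as it moves outwards (+y of the box), stops at 0.040. Starts at 0 to 0.004. Stays where left; takes about 2.5 N to slide. The breaker is a black block 80 (x) by 56 (y) mm, its top 58 mm above the bench
- right_breaker (a joint): the same for the breaker on the box's -y side; grows as it moves outwards (-y of the box)
- left_toggle (a point): middle of the top of the left breaker's upright orange toggle, 78 mm above the bench. The toggle is a rigid fixed tab 30 (x) by 10 (y) mm that rises 20 mm above the middle of the breaker; it can be pushed to slide the breaker
- right_toggle (a point): the same point on the right breaker's toggle
- cover_handle (a point): centre of the black handle bar on the loose blue cover; axes as the cover's (x along its 150 mm side, y along its 208 mm side, z up). The bar is 14 mm thick (x), 96 mm long (y), 18 mm high; its centre is 30 mm above the cover's underside: 80 mm above the bench at the start, 110 mm when seated on the box
- plate_mid (a point): centre of the underside of the cover's plate. The plate is 150 by 208 by 5 mm with two 14 mm holes that match the pins; it fits either way round (half a turn). The cover weighs 0.28 to 0.46 kg. At the start it lies on the tray's rim, 50 mm above the bench
- barrier_tip (a point): middle of the lower edge of the white barrier that hangs under the cover's middle: 90 mm long (cover's x), 12 mm thick (y), reaching 35 mm below the plate's underside; at the start it hangs inside the tray, at the end it stands between the breakers
- tray: yellow fixed plastic tray, 130 (x) by 150 (y) by 50 mm high, walls 4 mm, that carries the cover at the start; origin at the centre of its underside
- screwdriver: bystander: red-handled screwdriver lying on the bench, 200 mm long
- jar_mid (a point): bystander: middle of a glass jar, 66 mm across, 85 mm high, standing on the bench
- tape_mid (a point): bystander: middle of a grey roll of tape lying flat, 100 mm across, 48 mm high

How it is judged:
By the outcome, as a careful person would: the job done as asked, in the order asked, and still so for the second after the job is handed in, with the robot touching nothing.
It also fails if it takes over 56 s, if anything falls off the work surface, if the arm or the gripper's body presses on something with over 40 N, if the wrist force passes 120 N, or if a joint passes its speed limit or range.

ROBOT

A 7-joint arm with a two-finger parallel gripper is mounted at the origin on the work surface. World frame = base frame: x ahead of the robot, y to its left, z up, the work surface at z = 0. Lengths are in m, angles in rad, forces in N, time in s.
With the tool pointing down it reaches from about 0.4 to 0.875 m from the base axis. Payload 19.3 kg.
Tool frame: the origin (TCP) lies between the finger pads; the fingertips stand bot.tcp_to_tips ahead of it and the grasp point (between the pads) is the TCP (bot.tcp_to_tips is the distance from the TCP to the fingertips, in m); z points along the fingers, y is the line along which they close (so a half turn about z gives the same grasp; the last joint's range is limited). The gripper opens to 85 mm and grips with 20 to 120 N. Pads are 22 mm wide; open, the fingers measure 114 mm over their backs; the gripper's body (76 mm by 85 mm) begins 54 mm behind the grasp point. The pads swing forward as they close: fully open they stand 13 mm farther back than shut.
Start: joints at [1.081, 0.521, -0.036, 1.599, 0.021, 1.021, -0.113], TCP at [0.255, -0.571, 0.222] pointing down, gripper open.
Joint ranges: [-2.91, 2.91], [-0.3, 2.13], [-1.5, 1.42], [0.17, 2.43], [-1.26, 4.41], [0.16, 1.93], [-2.52, 2.52]. Speed limits (rad/s): [1.89, 1.89, 2.39, 2.39, 3.01, 3.01, 3.01].

INTERFACE

Orientations are given as [roll, pitch, yaw] about the fixed x, y, z axes, in that order (R = Rz(yaw) Ry(pitch) Rx(roll)).
In Python, from workcell import telemetry, grab_frame, bot gives the robot as it stands. The module is installed in compiled form; this text tells all that it offers.
- The arm moves only by the shell command python3 -m crank 'ROWS' [FORCE]. ROWS is text: rows parted by semicolons, each of 7 numbers parted by spaces: the finger opening in m, from 0 to 0.0854, then the shift along the tool's x, y, z in m, then the turn, a rotation vector about the tool's x, y, z in degrees. A call has exactly 8 rows; each row shifts and turns the commanded pose from where the row before left it, along the tool's axes as they then stand; what a row does not reach is not made up. A row lasts 1/12 s, in which the tool goes at most 41.7 mm and 7.16 degrees, less where a joint would pass 70% of its speed; a pose out of reach is approached as far as the arm can. A call with a gripper value outside its range is refused whole. The fingers move at their own pace and stop on an object; FORCE is the grip in N (left out, the last holds). Time passes only in rows, so rows that do not move let the fingers close, or fill a call up. It gives the time, the measured TCP pose, the force, the opening and the grip force at its end, in the units of the state.
- telemetry.observe(): the state, without advancing time (a new reading comes with each control period).
- grab_frame(name): name is "scene" or "top"; returns a dict with "pixels" (480x640x3 uint8, red, green, blue), "depth" (480x640 float32, m along the optical axis (not along the pixel's ray), 0 where there is no reading), "vertical_fov" (degrees; the focal length in pixels is half the picture's height over the tangent of half this angle, whatever the lens; pixels are square), "cx", "cy" (the principal point, pixels), "distortion" ([k1, k2, p1, p2, k3] as OpenCV has them; the pictures are not rectified), "R" (3x3) and "t" (3): a world point X has camera coordinates R X + t. Camera axes: x right, y down, z forward; pixel columns grow to the right and rows downward; lengths in m; the calibration is good to about 2 mm. A picture is of the moment at which its call begins.
- bot.job_done(): hands the job in; it is judged then, once.
The state is a dict: "clock": time; "qpos": joint angles; "qd": joint speeds; "joint_efforts": joint torques, N m; "position": TCP position; "tool_rot": TCP orientation; "force": force on the tool from outside, world axes, zero at the start; "moment": the same for the moment, N m; "grip_width": finger opening in m; "finger_force": force on a finger pad.
Only numpy, scipy, OpenCV 4.12 (cv2) and the standard library are available. Lean on these libraries where they do the work, as an engineer would, in place of code of your own. Each camera call takes 0.05 s, during which the arm holds its last target. There are 200 camera calls.

## Working session

There is one attempt and no reset: what is moved stays moved. The work goes in short steps, Python scripts to look and compute and a shell command to move; the robot and the scene stay as the last step left them, time stands still between calls to the robot, and variables do not carry over. Pictures are saved under pics/ and viewed, at most 15 in all, crops included, and the job is handed in when it is done.

```bash
mkdir -p pics; cat > h.py <<'E'
import numpy as np, cv2
from workcell import telemetry, grab_frame, bot
def K(f):
    F=240/np.tan(np.radians(f["vertical_fov"])/2)
    return np.array([[F,0,f["cx"]],[0,F,f["cy"]],[0,0,1]])
def rays(f,uv):
    n=cv2.undistortPoints(np.array(uv,float).reshape(-1,1,2),K(f),np.array(f["distortion"],float)).reshape(-1,2)
    R=np.array(f["R"]);return -R.T@np.array(f["t"]),np.c_[n,np.ones(len(n))]@R
def onplane(f,uv,z):
    c,d=rays(f,uv);return c+d*((z-c[2])/d[:,2])[:,None]
def cloud(f):
    v,u=np.mgrid[0:480,0:640];c,d=rays(f,np.c_[u.ravel(),v.ravel()])
    return (c+d*f["depth"].ravel()[:,None]).reshape(480,640,3)
def save(f,n,crop=None,s=1):
    im=f["pixels"][:,:,::-1]
    if crop: im=im[crop[1]:crop[3],crop[0]:crop[2]]
    cv2.imwrite("pics/"+n,cv2.resize(im,None,fx=s,fy=s))
E
python3 - <<'E'
from h import *
for n in("scene","top"):
    f=grab_frame(n);save(f,n+"0.png");np.save(n+"0.npy",f,allow_pickle=True)
    c,_=rays(f,[[0,0]]);print(n,c,f["vertical_fov"],f["distortion"],f["R"])
s=telemetry.observe();print(s,bot.tcp_to_tips)
E
```

```text
scene [1.49098018 0.23693144 0.65123071] 57.13229445613828 [-0.1090357  0.         0.         0.         0.       ] [[-0.24396242  0.96977352 -0.00465439]
 [ 0.51650114  0.12586925 -0.84698495]
 [-0.82079773 -0.20903649 -0.5315965 ]]
top [0.56878231 0.02412805 1.47040873] 42.35722409725024 [-0.18695099  0.          0.          0.          0.        ] [[ 1.23779575e-02 -9.99922480e-01  1.34902387e-03]
 [-9.97134501e-01 -1.24441154e-02 -7.46185711e-02]
 [ 7.46295741e-02 -4.21532740e-04 -9.97211236e-01]]
{'clock': 0.1, 'qpos': array([ 1.08080672,  0.52191532, -0.03630335,  1.59995341,  0.02120986,
        1.02106599, -0.11281102]), 'qd': array([ 0.00080933, -0.00154081,  0.00191943, -0.00204267, -0.00037047,
        0.00084948, -0.00032152]), 'joint_efforts': array([ 4.75215580e-03, -9.28492856e+01,  1.98467731e+00, -3.70536983e+01,
        1.82691123e-02,  5.28485325e-03, -2.50586545e-04]), 'position': array([ 0.25456232, -0.57048168,  0.22160705]), 'tool_rot': array([-3.14063957e+00,  8.60325041e-05,  4.19751976e-01]), 'force': array([-0.33602357,  0.11046058,  0.2283655 ]), 'moment': array([-0.00844535,  0.01951398, -0.05365429]), 'finger_force': 0.0, 'grip_width': 0.08543070629490192} 0.019
```

View pics/top0.png

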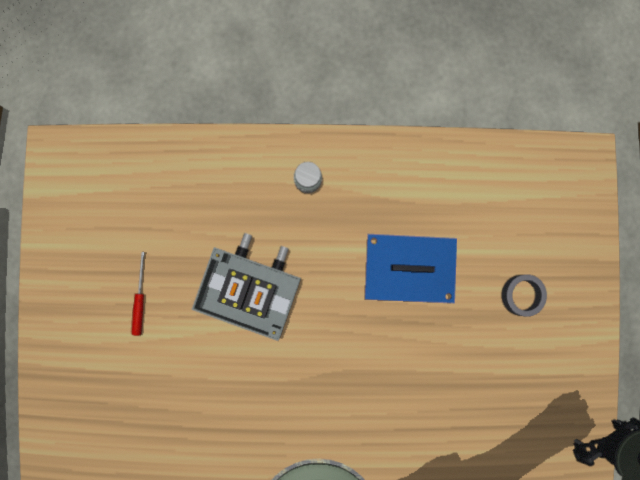

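View pics/scene0.png

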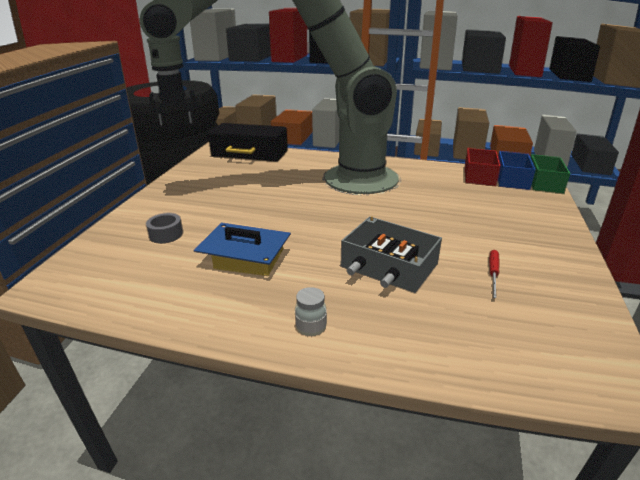

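The top view shows the box at about (247,290), with orange toggles at (234,289) and (259,298). The blue cover is at (411,269) with its handle bar at (412,268) and its holes at (374,241) and (447,297). The jar, at (308,177), and the tape and screwdriver are all clear of the work.

```bash
cat > m.py <<'E'
from h import *
def comps(m,off,amin):
    n,l,st,c=cv2.connectedComponentsWithStats(m.astype(np.uint8))
    return [(st[i,4],c[i]+off,np.argwhere(l==i)[:,::-1]+off) for i in range(1,n) if st[i,4]>=amin]
def hsv(f): return [a.astype(int) for a in cv2.split(cv2.cvtColor(f["pixels"],cv2.COLOR_RGB2HSV))]
E
python3 - <<'E'
from m import *
f=np.load("top0.npy",allow_pickle=True).item();H,S,V=hsv(f);P=cloud(f)
def show(nm,cs,z):
    for a,c,p in cs:
        print(nm,a,c.round(1),onplane(f,[c],z)[0].round(4),"depth z",np.median(P[p[:,1],p[:,0],2]).round(3))
x0,y0,x1,y1=185,225,310,350
sl=np.s_[y0:y1,x0:x1]
orange=(H[sl]>=5)&(H[sl]<=16)&(S[sl]>170)&(V[sl]>110)
show("tog",comps(orange,np.array([x0,y0]),8),.078)
for n in [(216,257),(276,332)]:
    for dy in range(-3,4): print([tuple(int(k) for k in (H[n[1]+dy,n[0]+dx],S[n[1]+dy,n[0]+dx],V[n[1]+dy,n[0]+dx])) for dx in range(-4,5)])
blue=(H>100)&(H<125)&(S>120); blue[:,:340]=0;blue[:,480:]=0
cs=comps(blue,np.zeros(2),500); 
cnt=max(cv2.findContours(blue.astype(np.uint8),cv2.RETR_EXTERNAL,2)[0],key=cv2.contourArea)
W=onplane(f,cnt.reshape(-1,2),.055)[:,:2]
r=cv2.minAreaRect((W*1000).astype(np.float32));print("cover",r)
hd=(V<70)&(S<150);hd[:230]=0;hd[310:]=0;hd[:,:360]=0;hd[:,:][:,460:]=0
show("handle",comps(hd,np.zeros(2),50),.089)
for a,c,p in comps(hd,np.zeros(2),50):
    w=onplane(f,p,.089)[:,:2];print(cv2.minAreaRect((w*1000).astype(np.float32)))
# box rim via height
m=(np.abs(P[...,2]-.08)<.006)&(np.arange(640)[None]>185)&(np.arange(640)[None]<310)&(np.arange(480)[:,None]>225)&(np.arange(480)[:,None]<350)
w=P[m][:,:2];print("box rim",len(w),cv2.minAreaRect((w*1000).astype(np.float32)))
E
```

```text
tog 26 [233.  289.6] [0.5474 0.1997 0.078 ] depth z 0.077
tog 27 [257.6 297.9] [0.5296 0.144  0.078 ] depth z 0.077
[(77, 15, 121), (86, 14, 130), (86, 14, 129), (39, 15, 120), (23, 117, 135), (24, 120, 128), (22, 59, 99), (40, 14, 110), (90, 12, 130)]
[(90, 15, 120), (90, 16, 130), (86, 14, 131), (30, 21, 119), (24, 140, 140), (24, 166, 135), (21, 132, 93), (23, 32, 95), (90, 14, 127)]
[(86, 14, 129), (86, 16, 131), (83, 15, 133), (65, 12, 127), (23, 82, 125), (22, 130, 120), (18, 90, 93), (38, 19, 106), (86, 14, 129)]
[(87, 18, 129), (90, 16, 129), (86, 15, 134), (90, 14, 132), (50, 12, 124), (35, 12, 123), (54, 11, 119), (84, 10, 124), (90, 14, 130)]
[(90, 16, 110), (90, 15, 116), (90, 16, 128), (94, 15, 132), (80, 17, 134), (81, 13, 133), (86, 15, 133), (86, 14, 130), (86, 14, 131)]
[(98, 14, 75), (83, 14, 75), (96, 14, 94), (86, 16, 115), (86, 14, 128), (86, 14, 132), (90, 15, 132), (90, 12, 131), (90, 16, 130)]
[(90, 6, 44), (80, 17, 45), (80, 13, 57), (80, 10, 76), (95, 16, 96), (86, 19, 105), (90, 15, 119), (94, 14, 129), (98, 16, 124)]
[(86, 15, 133), (87, 17, 135), (83, 15,
[... 502 characters left out ...]
21)]
[(25, 60, 124), (24, 137, 141), (26, 128, 137), (23, 40, 109), (86, 14, 129), (94, 15, 132), (90, 16, 128), (80, 12, 123), (78, 11, 113)]
[(53, 8, 126), (26, 36, 119), (28, 35, 118), (53, 9, 120), (86, 14, 130), (90, 17, 133), (90, 16, 129), (83, 16, 127), (72, 12, 110)]
[(77, 13, 133), (86, 14, 132), (80, 12, 131), (86, 15, 132), (90, 14, 131), (90, 14, 131), (86, 16, 127), (78, 11, 117), (21, 18, 101)]
cover ((600.6262817382812, -204.20626831054688), (205.64474487304688, 147.07383728027344), 87.9954605102539)Traceback (most recent call last):
  File "<stdin>", line 18, in <module>
  File "<stdin>", line 5, in show
IndexError: arrays used as indices must be of integer (or boolean) type
```

```bash
python3 - <<'E'
from h import *
f=np.load("top0.npy",allow_pickle=True).item()
a=cv2.resize(f["pixels"][235:350,185:310,::-1],None,fx=4.6,fy=4.6,interpolation=2)
cv2.imwrite("pics/box.png",a)
E
```

```text
(no output)
```

View pics/box.png

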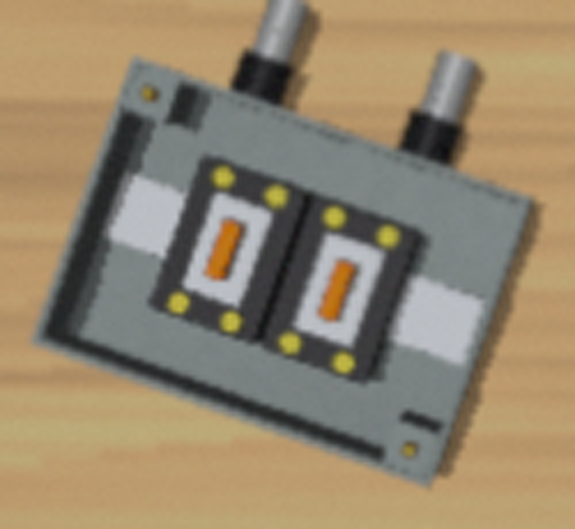

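The crop shows the box with its pins at full-image (217,255) and (274,332), and the toggles upright. The breakers touch at the centre.

```bash
cat > loc.py <<'E'
from m import *
def blob(f,w,x0,y0,x1,y1,z):
    w=w[y0:y1,x0:x1].astype(float);v,u=np.mgrid[y0:y1,x0:x1]
    c=np.array([(u*w).sum(),(v*w).sum()])/w.sum();return c,onplane(f,[c],z)[0]
E
python3 - <<'E'
from loc import *
f=np.load("top0.npy",allow_pickle=True).item();H,S,V=hsv(f);P=cloud(f)
w=np.where((H>15)&(H<32)&(S>45),S,0)
a,A=blob(f,w,212,251,222,261,.086);b,B=blob(f,w,268,327,280,337,.086)
print("pins",a,A,b,B);d=(A-B)[:2]
yaw=np.arctan2(d[1],d[0])-np.arctan2(89,60)*1;c=(A+B)/2
print("dist",np.hypot(*d),"want",np.hypot(120,178)/1e3,"centre",c,"yaw",yaw)
R=np.array([[np.cos(yaw),-np.sin(yaw)],[np.sin(yaw),np.cos(yaw)]])
ow=np.where((H>=4)&(H<=18)&(S>150),1.,0)
for t in [(225,280,241,301),(250,288,266,309)]:
    u,T=blob(f,ow,*t,.076);print("tog",T,"in box",R.T@(T-c)[:2])
g=(S<40)&(V>90)&(np.abs(P[...,2]-.08)<.006);g[:, :190]=0;g[:,306:]=0
# outer contour of everything above .06 in box area
m=((P[...,2]>.066)&(P[...,2]<.1)).astype(np.uint8);m[:,:185]=0;m[:,310:]=0;m[:225]=0;m[350:]=0
k=max(cv2.findContours(m,0,2)[0],key=cv2.contourArea).reshape(-1,2)
print("rim rect",cv2.minAreaRect((onplane(f,k,.08)[:,:2]*1000).astype(np.float32)))
hd=(V<75)&(S<150);hd[:250]=0;hd[285:]=0;hd[:,:380]=0;hd[:,445:]=0
p=np.argwhere(hd)[:,::-1];print("handle",cv2.minAreaRect((onplane(f,p,.089)[:,:2]*1000).astype(np.float32)),onplane(f,[p.mean(0)],.089))
bl=(H>100)&(H<125)&(S>150)
wo=np.where(~bl,1.,0)
hs=[blob(f,wo,*t,.055) for t in[(370,237,379,246),(442,292,452,301)]]
A,B=hs[0][1],hs[1][1];d=(A-B)[:2];print("holes",hs,np.hypot(*d),"centre",(A+B)/2,"yaw",np.arctan2(d[1],d[0])-np.arctan2(89,60))
# scene camera: cross-check handle top and toggles
f=np.load("scene0.npy",allow_pickle=True).item();H,S,V=hsv(f);P=cloud(f)
ow=np.where((H>=4)&(H<=18)&(S>150)&(P[...,2]>.06),1.,0)
for t in[(366,230,392,252),(393,236,418,256)]:
    q=P[t[1]:t[3],t[0]:t[2]][ow[t[1]:t[3],t[0]:t[2]]>0];print("scene tog",len(q),np.median(q,0))
q=P[215:250,215:270].reshape(-1,3);q=q[q[:,2]>.083];print("scene handle top",len(q),np.median(q,0),q.min(0),q.max(0))
E
```

```text
pins [216.94401544 255.00579151] [0.62441093 0.23650169 0.086     ] [273.4175705  332.16052061] [0.45410495 0.10683403 0.086     ]
dist 0.2140509901821098 want 0.21467184258770408 centre [0.53925794 0.17166786 0.086     ] yaw -0.3268808723780353
tog [0.5489834  0.19964259 0.076     ] in box [0.00022805 0.02961617]
tog [0.53031001 0.14353706 0.076     ] in box [ 0.00055841 -0.02951433]
rim rect ((539.3246459960938, 171.532958984375), (209.99798583984375, 151.5886688232422), 71.38577270507812)
handle ((600.3961791992188, -202.5580291748047), (93.32967376708984, 13.328484535217285), 87.44327545166016) [[ 0.60020316 -0.20254272  0.089     ]]
holes [(array([373.42222222, 240.48888889]), array([ 0.66356858, -0.11747289,  0.055     ])), (array([447.75609756, 296.        ]), array([ 0.53762526, -0.29041933,  0.055     ]))] 0.2139443614093547 centre [ 0.60059692 -0.20394611  0.055     ] yaw -0.03624605803628689
scene tog 58 [0.53433773 0.14364713 0.075852  ]
scene tog 50 [0.55580789 0.19892207 0.07724393]
scene handle top 180 [ 0.60523671 -0.20124653  0.08954452] [ 0.59037419 -0.25163461  0.08316541] [1.49098018 0.23693144 0.65123071]
```

```bash
python3 -m crank '0 .0234 -.0234 0 0 0 0;0 .0234 -.0234 0 0 0 0;0 .0234 -.0234 0 0 0 0;0 .0234 -.0234 0 0 0 0;0 .0234 -.0234 0 0 0 0;0 .0234 -.0234 0 0 0 0;0 .0234 -.0234 0 0 0 0;0 .0234 -.0234 0 0 0 0' 30
python3 -m crank '0 .0234 -.0234 0 0 0 0;0 .0234 -.0234 0 0 0 0;0 .0234 -.0234 0 0 0 0;0 .0234 -.0234 0 0 0 0;0 .0234 -.0234 0 0 0 0;0 .0234 -.0234 0 0 0 0;0 .0234 -.0234 0 0 0 0;0 .0234 -.0234 0 0 0 0'
python3 -m crank '0 .0234 -.0234 0 0 0 0;0 .0234 -.0234 0 0 0 0;0 .0234 -.0234 0 0 0 0;0 .0234 -.0234 0 0 0 0;0 .0234 -.0234 0 0 0 0;0 .0234 -.0234 0 0 0 0;0 .0234 -.0234 0 0 0 0;0 .0234 -.0234 0 0 0 0'
python3 -m crank '0 0 0 0 0 0 -7;0 0 0 0 0 0 -7;0 0 0 0 0 0 -7;0 0 0 0 0 0 -7;0 0 0 0 0 0 -7;0 0 0 0 0 0 -7;0 0 0 0 0 0 -7;0 0 0 0 0 0 -7'
python3 -m crank '0 0 0 0 0 0 -7;0 0 0 0 0 0 -7;0 0 0 0 0 0 -7;0 0 0 0 0 0 -7;0 0 0 0 0 0 -7;0 0 0 0 0 0 -7;0 0 0 0 0 0 -7;0 0 0 0 0 0 -7'
cat >> h.py <<'E'
def go(x,y,z,yaw):
    s=telemetry.observe();r=s["tool_rot"];c,n=np.cos(r[2]),np.sin(r[2])
    from scipy.spatial.transform import Rotation as Q
    R=Q.from_euler("xyz",r);T=Q.from_euler("xyz",[np.pi,0,yaw])
    print("t",s["clock"],"pos",s["position"].round(4),"rot",r.round(4),"F",s["force"].round(2),"w",round(s["grip_width"],4),"ff",s["finger_force"])
    print("shift now-frame",(R.inv().apply(np.array([x,y,z])-s["position"])).round(4),"turn deg",np.degrees((R.inv()*T).as_rotvec()).round(2),"shift after turn",T.inv().apply(np.array([x,y,z])-s["position"]).round(4))
E
python3 -c "
from h import *
go(.5393,.1716,.15,2.8146)"
```

```text
clock: 0.77
position: [0.3495, -0.3219, 0.222]
tool_rot: [-3.141, 0.0, 0.42]
force: [0.7, -0.4, -0.1]
grip_width: -0.0002
finger_force: 0.0
clock: 1.43
position: [0.4442, -0.0747, 0.2221]
tool_rot: [3.142, 0.0, 0.42]
force: [0.9, -1.3, 0.3]
grip_width: 0.0003
finger_force: 0.0
clock: 2.1
position: [0.5388, 0.1725, 0.2218]
tool_rot: [3.142, 0.001, 0.42]
force: [0.2, -0.2, -0.5]
grip_width: -0.0005
finger_force: 0.0
clock: 2.77
position: [0.5385, 0.1709, 0.2219]
tool_rot: [-3.141, 0.0, 1.403]
force: [-0.2, -0.3, 0.3]
grip_width: -0.0001
finger_force: 0.0
clock: 3.43
position: [0.5386, 0.1708, 0.2219]
tool_rot: [-3.141, -0.0, 2.38]
force: [-0.6, -0.3, 0.3]
grip_width: -0.0003
finger_force: 0.0
t 3.4333 pos [0.5386 0.1708 0.2219] rot [-3.1412e+00 -2.0000e-04  2.3805e+00] F [-0.64 -0.29  0.31] w -0.0003 ff 0.0
shift now-frame [-0.      0.0011  0.0719] turn deg [-2.000e-02 -2.000e-02 -2.487e+01] shift after turn [-0.0004  0.001   0.0719]
```

```bash
python3 -m crank '0 0 0 0 0 0 -6.2;0 0 0 0 0 0 -6.2;0 0 0 0 0 0 -6.2;0 0 0 0 0 0 -6.2;0 0 .001 .02 0 0 0;0 0 0 .03 0 0 0;0 0 0 .022 0 0 0;0 0 0 0 0 0 0'
python3 - <<'E'
from h import *
go(.5393,.1716,.083,2.8146)
f=grab_frame("scene");save(f,"s1.png",(300,120,480,310),3)
P=cloud(f);m=(np.hypot(P[...,0]-.539,P[...,1]-.1716)<.035)&(P[...,2]>.09);m[:,:]&=(f["depth"]>0)
print("lowest finger z",np.percentile(P[m][:,2],[0,1,3,10]))
E
```

```text
clock: 4.1
position: [0.5372, 0.1708, 0.1463]
tool_rot: [-3.138, -0.004, 2.807]
force: [0.2, -0.0, -0.2]
grip_width: -0.0003
finger_force: 0.0
t 4.1 pos [0.5372 0.1708 0.1463] rot [-3.1382 -0.0045  2.8075] F [ 0.23 -0.01 -0.16] w -0.0003 ff 0.0
shift now-frame [-0.002   0.0017  0.0633] turn deg [-0.19 -0.26 -0.41] shift after turn [-0.0017  0.0015  0.0633]
lowest finger z [0.15664668 0.16458946 0.17223888 0.19885675]
```

View pics/s1.png

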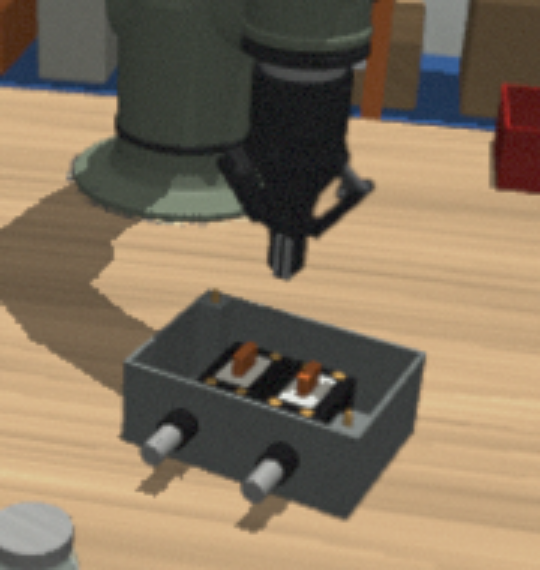

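The view shows the closed fingers above the open box, with the fingertip at about pixel (395,211). The toggles stand on either side below it.

```bash
python3 -m crank '0 -.002 .0015 0 -.2 -.26 -.4;0 0 0 0 0 0 0;0 0 0 0 0 0 0;0 0 0 0 0 0 0;0 0 0 0 0 0 0;0 0 0 0 0 0 0;0 0 0 0 0 0 0;0 0 0 0 0 0 0'
python3 - <<'E'
from h import *
go(.5393,.1716,.083,2.8146)
f=grab_frame("scene");c,d=rays(f,[[395,211],[395,212]])
for q in d: print((c+q*((.545-c[0])/q[0])).round(4))
E
```

```text
clock: 4.82
position: [0.5414, 0.1727, 0.1502]
tool_rot: [3.138, 0.005, 2.814]
force: [0.4, 0.9, 0.1]
grip_width: 0.0001
finger_force: 0.0
t 4.8167 pos [0.5414 0.1727 0.1502] rot [3.1381 0.0046 2.8143] F [0.35 0.92 0.11] w 0.0001 ff 0.0
shift now-frame [ 0.002  -0.0019  0.0672] turn deg [ 0.2   0.26 -0.02] shift after turn [ 0.0017 -0.0017  0.0672]
[0.545  0.1726 0.162 ]
[0.545  0.1728 0.1593]
```

```bash
python3 -m crank '0 .002 -.0018 0 .2 .26 0;0 0 0 0 0 0 0;0 0 0 0 0 0 0;0 0 0 0 0 0 0;0 0 0 0 0 0 0;0 0 0 0 0 0 0;0 0 0 0 0 0 0;0 0 0 0 0 0 0'
python3 - <<'E'
from h import *
go(.5393,.1716,.083,2.8146)
f=grab_frame("scene");P=cloud(f);V=f["pixels"].max(2)
save(f,"s2.png",(340,150,460,270),5)
for v in range(196,236,2): print(v,[int(V[v,u]) for u in range(388,404,2)],P[v,395].round(3))
E
```

```text
clock: 5.53
position: [0.5389, 0.1716, 0.1501]
tool_rot: [-3.142, 0.0, 2.814]
force: [-0.9, 0.1, 0.4]
grip_width: 0.0002
finger_force: 0.0
t 5.5333 pos [0.5389 0.1716 0.1501] rot [-3.1416  0.      2.8144] F [-0.93  0.09  0.38] w 0.0002 ff 0.0
shift now-frame [-0.0004  0.0001  0.0671] turn deg [-0.    0.   -0.01] shift after turn [-0.0004  0.0001  0.0671]
196 [212, 87, 31, 35, 30, 31, 29, 26] [0.543 0.169 0.2  ]
198 [208, 90, 62, 51, 75, 30, 26, 97] [0.552 0.17  0.199]
200 [213, 77, 73, 42, 75, 36, 24, 121] [0.552 0.171 0.194]
202 [197, 59, 73, 36, 76, 30, 29, 133] [0.552 0.171 0.189]
204 [204, 57, 75, 48, 76, 34, 28, 130] [0.551 0.172 0.183]
206 [183, 37, 70, 52, 74, 30, 28, 151] [0.549 0.172 0.177]
208 [207, 156, 69, 44, 69, 20, 68, 185] [0.552 0.172 0.174]
210 [208, 196, 78, 52, 69, 83, 201, 208] [0.554 0.173 0.169]
212 [200, 202, 197, 190, 143, 197, 197, 199] [0.242 0.152 0.002]
214 [208, 209, 211, 211, 212, 209, 207, 206] [0.253 0.154 0.   ]
216 [211, 212, 215, 213, 215, 214, 211, 211] [0.271 0.155 0.003]
218 [206, 203, 199, 198, 198, 199, 201, 204] [0.282 0.157 0.002]
220 [195, 196, 196, 199, 202, 202, 202, 204] [0.295 0.158 0.002]
222 [82, 126, 183, 195, 194, 193, 190, 193] [ 0.303  0.159 -0.001]
224 [56, 60, 58, 74, 125, 179, 200, 203] [0.462 0.17  0.081]
226 [61, 61, 61, 57, 59, 59, 77, 117] [0.462 0.17  0.075]
228 [62, 60, 62, 62, 58, 63, 62, 58] [0.463 0.171 0.069]
230 [61, 64, 59, 61, 62, 61, 59, 62] [0.462 0.171 0.063]
232 [60, 55, 60, 63, 61, 61, 58, 63] [0.464 0.172 0.058]
234 [60, 61, 60, 59, 63, 61, 56, 57] [0.468 0.173 0.054]
```

View pics/s2.png

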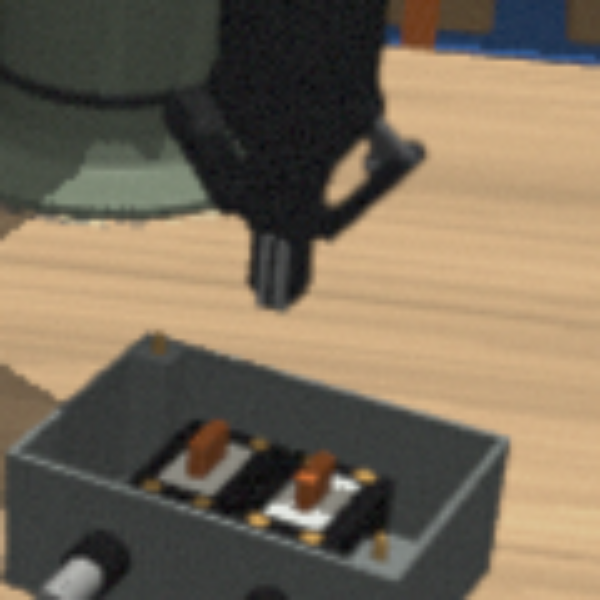

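The fingertip sits at pixel (395,211), which casts to z ≈ 0.163. That is higher than the nominal 0.131, so I'll descend with care and re-measure.

```bash
python3 -m crank '0 0 0 .012 0 0 0;0 0 0 .012 0 0 0;0 0 0 .012 0 0 0;0 0 0 .012 0 0 0;0 0 0 .012 0 0 0;0 0 0 .005 0 0 0;0 0 0 0 0 0 0;0 0 0 0 0 0 0'
python3 - <<'E'
from h import *
go(.5393,.1716,.083,2.8146)
f=grab_frame("scene");P=cloud(f);V=f["pixels"].max(2)
save(f,"s3.png",(340,170,440,270),6)
for v in range(212,240,2): print(v,[int(V[v,u]) for u in range(388,404,2)],P[v,394].round(3))
f=grab_frame("top");save(f,"t3.png",(185,225,310,350),4)
E
```

```text
clock: 6.25
position: [0.5388, 0.1718, 0.0849]
tool_rot: [-3.142, -0.0, 2.815]
force: [-0.1, 0.2, 0.0]
grip_width: 0.0001
finger_force: 0.0
t 6.25 pos [0.5388 0.1718 0.0849] rot [-3.1416e+00 -5.0000e-04  2.8145e+00] F [-0.07  0.23  0.  ] w 0.0001 ff 0.0
shift now-frame [-0.0005 -0.0001  0.0019] turn deg [-0.   -0.03 -0.  ] shift after turn [-0.0005 -0.0001  0.0019]
212 [26, 28, 31, 23, 22, 35, 23, 90] [0.56  0.172 0.167]
214 [30, 25, 27, 32, 23, 30, 26, 118] [0.528 0.17  0.145]
216 [27, 36, 30, 24, 22, 31, 28, 39] [0.548 0.171 0.15 ]
218 [30, 21, 27, 22, 27, 24, 23, 30] [0.552 0.172 0.147]
220 [73, 32, 33, 29, 31, 29, 28, 29] [0.553 0.173 0.142]
222 [40, 68, 62, 61, 28, 29, 52, 71] [0.554 0.173 0.137]
224 [36, 76, 40, 75, 30, 25, 121, 204] [0.548 0.173 0.128]
226 [31, 76, 42, 78, 26, 30, 61, 120] [0.551 0.174 0.124]
228 [31, 76, 49, 75, 32, 25, 49, 63] [0.55  0.174 0.118]
230 [30, 76, 44, 73, 32, 33, 56, 62] [0.554 0.175 0.115]
232 [62, 75, 56, 72, 31, 43, 63, 62] [0.553 0.175 0.109]
234 [63, 68, 63, 75, 59, 63, 63, 64] [0.551 0.176 0.102]
236 [48, 63, 58, 63, 59, 63, 62, 60] [0.465 0.17  0.046]
238 [36, 89, 112, 52, 63, 64, 63, 61] [0.467 0.171 0.041]
```

View pics/s3.png

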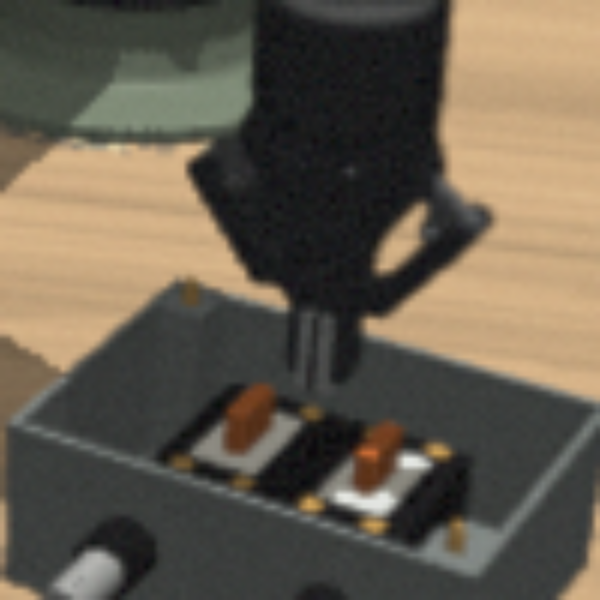

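The fingertip at pixel (394,234) casts to z ≈ 0.10 and is clearly well above the toggles. The tips therefore stand about 15 mm above the reported TCP height rather than 19 mm below it. I'll continue in guarded steps.

```bash
python3 -m crank '0 0 0 .005 0 0 0;0 0 0 .005 0 0 0;0 0 0 .005 0 0 0;0 0 0 .003 0 0 0;0 0 0 0 0 0 0;0 0 0 0 0 0 0;0 0 0 0 0 0 0;0 0 0 0 0 0 0'
python3 - <<'E'
from h import *
go(.5393,.1716,.055,2.8146)
f=grab_frame("scene");P=cloud(f);V=f["pixels"].max(2)
save(f,"s4.png",(340,170,440,270),6)
for v in range(228,248,2): print(v,[int(V[v,u]) for u in range(386,404,2)],P[v,392].round(3))
E
```

```text
clock: 7.02
position: [0.539, 0.1717, 0.0673]
tool_rot: [3.141, 0.0, 2.814]
force: [0.5, -0.0, 0.4]
grip_width: 0.0003
finger_force: 0.0
t 7.0167 pos [0.539  0.1717 0.0673] rot [3.1414e+00 2.0000e-04 2.8144e+00] F [ 0.5  -0.03  0.39] w 0.0003 ff 0.0
shift now-frame [-0.0003 -0.      0.0123] turn deg [ 0.01  0.01 -0.01] shift after turn [-0.0003 -0.      0.0123]
228 [58, 30, 94, 52, 35, 25, 27, 35, 28] [0.546 0.169 0.115]
230 [63, 31, 74, 47, 73, 27, 30, 62, 60] [0.552 0.17  0.113]
232 [60, 35, 75, 55, 70, 27, 32, 59, 62] [0.552 0.17  0.108]
234 [63, 37, 73, 64, 61, 32, 33, 63, 58] [0.551 0.171 0.101]
236 [32, 41, 66, 78, 61, 29, 34, 62, 60] [0.552 0.171 0.097]
238 [68, 43, 60, 78, 48, 32, 55, 59, 65] [0.549 0.171 0.089]
240 [142, 119, 47, 78, 57, 28, 45, 43, 61] [0.553 0.172 0.086]
242 [140, 111, 19, 38, 32, 16, 23, 54, 114] [0.521 0.17  0.06 ]
244 [123, 30, 21, 27, 21, 25, 24, 120, 134] [0.527 0.171 0.058]
246 [26, 28, 29, 21, 26, 24, 93, 114, 150] [0.529 0.172 0.053]
```

```bash
python3 -m crank '0 0 0 .005 0 0 0;0 0 0 .005 0 0 0;0 0 0 .005 0 0 0;0 0 0 .004 0 0 0;0 0 0 .003 0 0 0;0 0 0 0 0 0 0;0 0 0 0 0 0 0;0 0 0 0 0 0 0'
python3 - <<'E'
from h import *
go(.5393,.1716,.045,2.8146)
f=grab_frame("scene");P=cloud(f);V=f["pixels"].max(2)
save(f,"s5.png",(340,170,440,270),6)
for v in range(238,260,2): print(v,[int(V[v,u]) for u in range(386,404,2)],P[v,392].round(3))
E
```

```text
clock: 7.73
position: [0.5394, 0.1728, 0.0483]
tool_rot: [3.141, 0.003, 2.815]
force: [-19.8, -6.8, 76.3]
grip_width: -0.0001
finger_force: 37.7
t 7.7333 pos [0.5394 0.1728 0.0483] rot [3.1408e+00 2.9000e-03 2.8149e+00] F [-19.83  -6.82  76.26] w -0.0001 ff 37.690168702974916
shift now-frame [-0.0002 -0.0012  0.0033] turn deg [0.05 0.17 0.02] shift after turn [-0.0003 -0.0012  0.0033]
238 [72, 35, 73, 62, 71, 28, 31, 66, 63] [0.55  0.172 0.089]
240 [133, 38, 71, 66, 57, 29, 31, 38, 59] [0.552 0.172 0.085]
242 [140, 37, 62, 76, 50, 32, 28, 39, 104] [0.552 0.173 0.079]
244 [131, 45, 63, 78, 44, 28, 15, 75, 122] [0.551 0.173 0.073]
246 [34, 50, 52, 76, 50, 26, 63, 100, 155] [0.55  0.173 0.066]
248 [22, 24, 26, 58, 39, 55, 132, 91, 90] [0.547 0.174 0.058]
250 [23, 24, 19, 28, 54, 136, 134, 89, 95] [0.559 0.175 0.061]
252 [27, 13, 37, 51, 127, 156, 156, 142, 135] [0.565 0.176 0.058]
254 [105, 58, 105, 205, 88, 78, 141, 222, 228] [0.576 0.177 0.06 ]
256 [64, 75, 113, 101, 66, 34, 24, 65, 139] [0.618 0.18  0.081]
258 [58, 60, 60, 64, 71, 113, 102, 88, 174] [0.623 0.181 0.079]
```

View pics/s5.png

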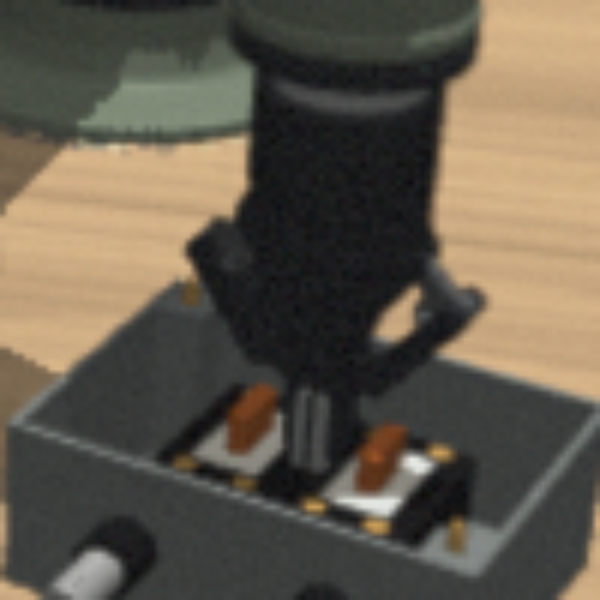

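The tips are resting on the breaker tops (force 76 N), so the contact height is now known: tips at 0.058 when the TCP reads about 0.049. I'm backing off at once.

```bash
python3 -m crank '0 0 0 -.008 0 0 0;0 0 0 0 0 0 0;0 0 0 0 0 0 0;.01 0 0 0 0 0 0;.02 0 0 0 0 0 0;.025 0 0 0 0 0 0;.025 0 0 0 0 0 0;.025 0 0 0 0 0 0' 30
python3 - <<'E'
from loc import *
go(.5393,.1716,.055,2.8146)
f=grab_frame("scene");save(f,"s6.png",(340,170,440,270),6);P=cloud(f);V=f["pixels"].max(2)
H,S,_=hsv(f);o=(H>=4)&(H<=18)&(S>150)&(P[...,2]>.06)&(P[...,2]<.085)
for a,c,p in comps(o[225:260,360:420],np.array([360,225]),10):
    q=P[p[:,1].astype(int),p[:,0].astype(int)];m=np.median(q,0);y=-.327;d=m[:2]-[.5393,.1716]
    print(a,m.round(4),"box y",-np.sin(y)*d[0]+np.cos(y)*d[1])
E
```

```text
clock: 8.45
position: [0.5387, 0.1715, 0.0527]
tool_rot: [-3.141, -0.001, 2.814]
force: [-0.2, -0.1, -3.7]
grip_width: 0.025
finger_force: 2.2
t 8.45 pos [0.5387 0.1715 0.0527] rot [-3.1412e+00 -6.0000e-04  2.8144e+00] F [-0.16 -0.06 -3.72] w 0.025 ff 2.167947180569172
shift now-frame [-0.0006  0.0003 -0.0023] turn deg [-0.02 -0.03 -0.01] shift after turn [-0.0006  0.0003 -0.0023]
37 [0.5413 0.1397 0.0747] box y -0.029580521779534536
53 [0.559  0.2012 0.0776] box y 0.03432718640786833
```

View pics/s6.png

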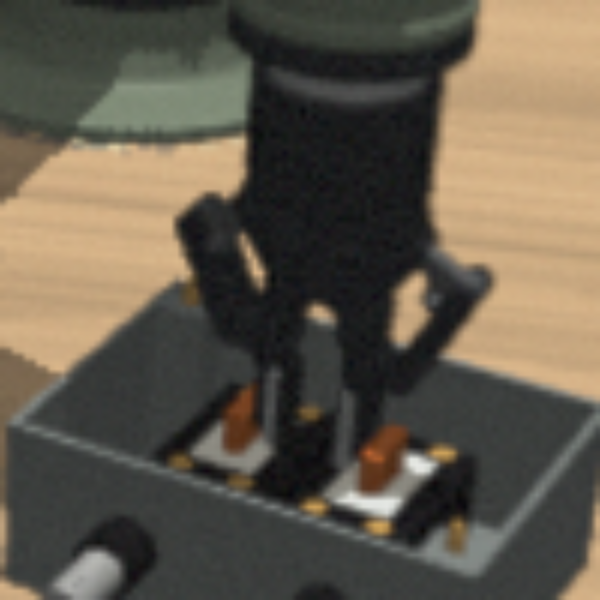

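The fingers straddle outward and have just reached both inner toggle faces, at (381,238) and (404,246). I'll keep opening, sinking a little to offset the pads' retreat.

```bash
python3 -m crank '.032 0 0 0 0 0 0;.039 0 0 .001 0 0 0;.046 0 0 .001 0 0 0;.052 0 0 .001 0 0 0;.058 0 0 .001 0 0 0;.062 0 0 0 0 0 0;.062 0 0 0 0 0 0;.062 0 0 0 0 0 0' 30
python3 - <<'E'
from loc import *
go(.5393,.1716,.055,2.8146)
f=grab_frame("scene");save(f,"s7.png",(340,170,440,270),6);P=cloud(f);V=f["pixels"].max(2)
H,S,_=hsv(f);o=(H>=4)&(H<=18)&(S>150)&(P[...,2]>.06)&(P[...,2]<.085)
for a,c,p in comps(o[225:260,360:425],np.array([360,225]),10):
    q=P[p[:,1].astype(int),p[:,0].astype(int)];m=np.median(q,0);y=-.327;d=m[:2]-[.5393,.1716]
    print(a,m.round(4),"box y",-np.sin(y)*d[0]+np.cos(y)*d[1])
E
```

```text
clock: 9.17
position: [0.5389, 0.1716, 0.049]
tool_rot: [-3.141, -0.0, 2.814]
force: [0.4, 0.5, -2.7]
grip_width: 0.0619
finger_force: 2.3
t 9.1667 pos [0.5389 0.1716 0.049 ] rot [-3.1414e+00 -1.0000e-04  2.8143e+00] F [ 0.39  0.46 -2.71] w 0.0619 ff 2.3123301565647125
shift now-frame [-0.0004  0.0002 -0.006 ] turn deg [-0.01 -0.01 -0.01] shift after turn [-0.0004  0.0002 -0.006 ]
39 [0.5344 0.1234 0.0747] box y -0.04719538959043914
51 [0.5633 0.2187 0.0777] box y 0.05232409633590953
```

```bash
python3 -m crank '.058 0 0 0 0 0 0;.052 0 0 0 0 0 0;.05 0 0 -.015 0 0 0;.05 0 0 -.03 0 0 0;.05 0 0 -.035 0 0 0;.05 0 0 -.035 0 0 0;.05 0 0 -.03 0 0 0;.05 0 0 -.015 0 0 0' 30
python3 -m crank '.06 0 0 0 0 0 6.7;.07 0 0 0 0 0 6.7;.08 0 0 0 0 0 6.7;.08 0 0 0 0 0 6.7;.08 0 0 0 0 0 6.7;.08 0 0 0 0 0 6.7;.08 0 0 0 0 0 6.7;.08 0 0 0 0 0 6.7' 30
python3 - <<'E'
from h import *
go(.6004,-.203,.2,1.531)
E
```

```text
clock: 9.88
position: [0.5395, 0.1726, 0.214]
tool_rot: [3.139, 0.003, 2.815]
force: [-0.4, -0.8, -0.3]
grip_width: 0.0502
finger_force: 0.0
clock: 10.55
position: [0.5387, 0.172, 0.2104]
tool_rot: [3.141, -0.0, 1.874]
force: [-0.0, 0.9, 0.3]
grip_width: 0.0799
finger_force: 0.0
t 10.55 pos [0.5387 0.172  0.2104] rot [ 3.1408e+00 -5.0000e-04  1.8736e+00] F [-0.    0.86  0.27] w 0.0799 ff 0.0
shift now-frame [-0.3763 -0.053   0.0102] turn deg [ 0.04 -0.03 19.63] shift after turn [-0.3722  0.0765  0.0104]
```

```bash
python3 -m crank '.08 0 0 0 0 0 6.6;.08 0 0 0 0 0 6.6;.08 0 0 0 0 0 6.6;.08 -.025 .005 0 0 0 0;.08 -.029 .006 0 0 0 0;.08 -.029 .006 0 0 0 0;.08 -.029 .006 0 0 0 0;.08 -.029 .006 0 0 0 0'
python3 -m crank '.08 -.033 .007 0 0 0 0;.08 -.033 .007 0 0 0 0;.08 -.033 .007 0 0 0 0;.08 -.033 .007 0 0 0 0;.08 -.033 .007 0 0 0 0;.08 -.033 .007 0 0 0 0;.08 -.023 .004 0 0 0 0;.08 -.01 0.0015 0 0 0 0'
python3 -m crank '.06 0 0 0 0 0 0;.05 0 0 .02 0 0 0;.05 0 0 .02 0 0 0;.05 0 0 .02 0 0 0;.05 0 0 .01 0 0 0;.05 0 0 0 0 0 0;.05 0 0 0 0 0 0;.05 0 0 0 0 0 0'
python3 - <<'E'
from loc import *
go(.6004,-.203,.12,1.531)
f=grab_frame("top");np.save("top1.npy",f,allow_pickle=True);H,S,V=hsv(f)
y=-.327;R=np.array([[np.cos(y),-np.sin(y)],[np.sin(y),np.cos(y)]]);c=[.5393,.1716]
o=(H>=4)&(H<=18)&(S>150)
for a,cc,p in comps(o[270:320,215:280],np.array([215,270]),8):
    T=onplane(f,[cc],.077)[0];print("tog in box",a,(R.T@(T[:2]-c)).round(4))
f=grab_frame("scene");save(f,"s8.png",(170,130,310,280),4)
E
```

```text
clock: 11.22
position: [0.5626, 0.0287, 0.2104]
tool_rot: [3.141, -0.001, 1.534]
force: [1.0, 0.3, 0.3]
grip_width: 0.0801
finger_force: 0.0
clock: 11.88
position: [0.6012, -0.2067, 0.21]
tool_rot: [3.141, 0.0, 1.53]
force: [1.1, -0.1, 0.5]
grip_width: 0.0802
finger_force: 0.0
clock: 12.55
position: [0.6022, -0.2025, 0.1405]
tool_rot: [3.14, 0.0, 1.534]
force: [-0.4, -0.2, 0.5]
grip_width: 0.05
finger_force: 0.0
t 12.55 pos [ 0.6022 -0.2025  0.1405] rot [3.1400e+00 1.0000e-04 1.5339e+00] F [-0.44 -0.16  0.46] w 0.05 ff 0.0
shift now-frame [-0.0006 -0.0018  0.0205] turn deg [0.09 0.   0.17] shift after turn [-0.0006 -0.0017  0.0205]
tog in box 47 [0.0002 0.0501]
tog in box 42 [ 0.     -0.0487]
```

View pics/s8.png

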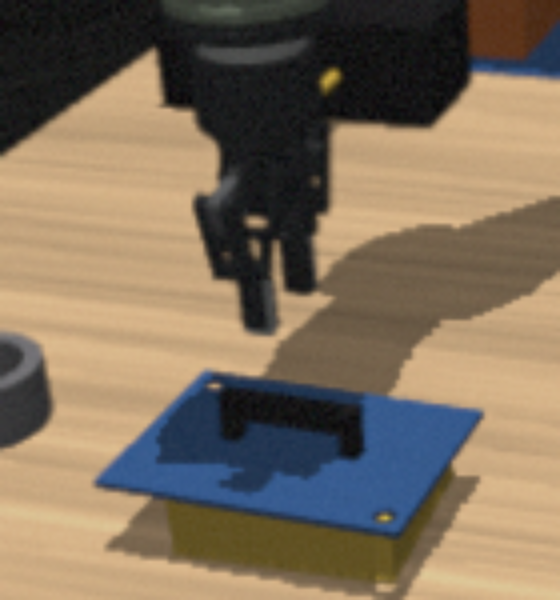

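The view shows both fingertips above the handle bar: the front one at full pixel (235,212) and the rear one at (245,202). The bar runs from (226,228) to (260,236), and the cover still lies on the tray.

```bash
python3 -m crank '.05 0 -.001 .01 0 0 0;.05 0 0 .01 0 0 0;.05 0 0 .01 0 0 0;.05 0 0 .01 0 0 0;.05 0 0 0 0 0 0;.05 0 0 0 0 0 0;.05 0 0 0 0 0 0;.05 0 0 0 0 0 0'
python3 - <<'E'
from loc import *
go(.6004,-.203,.07,1.531)
f=grab_frame("scene");save(f,"s9.png",(190,170,290,270),6);P=cloud(f);V=f["pixels"].max(2)
m=(np.abs(P[...,0]-.60)<.06)&(np.abs(P[...,1]+.2026)<.02)&(P[...,2]>.105)&(P[...,2]<.16)
for lo,hi in((.57,.6),(.6,.65)):
    q=P[m&(P[...,0]>lo)&(P[...,0]<hi)];print(lo,len(q),q.min(0).round(4),np.median(q,0).round(4))
c,d=rays(f,[[235,212.5],[245,202.5]])
for q,x in zip(d,(.634,.578)):print((c+q*((x-c[0])/q[0])).round(4))
f=grab_frame("top");P=cloud(f);q=P[(np.hypot(P[...,0]-.602,P[...,1]+.2025)<.1)];print(np.percentile(q[:,2],[5,95]))
E
```

```text
clock: 13.32
position: [0.6007, -0.203, 0.0995]
tool_rot: [3.141, 0.0, 1.533]
force: [0.2, -0.8, 0.0]
grip_width: 0.0502
finger_force: 0.0
t 13.3167 pos [ 0.6007 -0.203   0.0995] rot [3.1410e+00 1.0000e-04 1.5333e+00] F [ 0.18 -0.78  0.04] w 0.0502 ff 0.0
shift now-frame [-0.     -0.0003  0.0295] turn deg [0.03 0.01 0.13] shift after turn [-0.     -0.0003  0.0295]
0.57 131 [ 0.5702 -0.2145  0.1128] [ 0.5755 -0.2005  0.1365]
0.6 105 [ 0.6252 -0.2148  0.1141] [ 0.6362 -0.1985  0.1356]
[ 0.634  -0.2014  0.1573]
[ 0.578  -0.1989  0.1572]
[0.00586429 0.56878713]
```

View pics/s9.png

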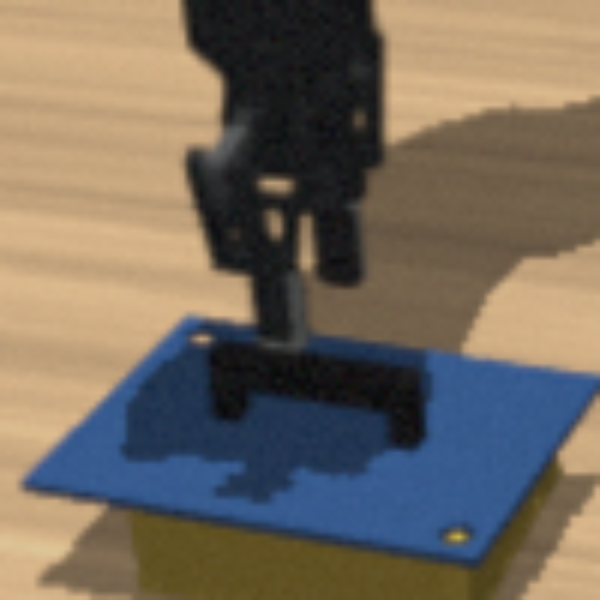

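Both fingertips are at z ≈ 0.114, astride the bar, with the front one at pixel (238,227). I'll descend 44 mm and close.

```bash
python3 -m crank '.05 0 0 .01 0 0 0;.05 0 0 .01 0 0 0;.05 0 0 .01 0 0 0;.05 0 0 .009 0 0 0;.05 0 0 .005 0 0 0;.05 0 0 0 0 0 0;.05 0 0 0 0 0 0;.05 0 0 0 0 0 0' 50
python3 -m crank '.03 0 0 0 0 0 0;.02 0 0 0 0 0 0;.01 0 0 0 0 0 0;0 0 0 0 0 0 0;0 0 0 0 0 0 0;0 0 0 0 0 0 0;0 0 0 0 0 0 0;0 0 0 0 0 0 0' 50
python3 -m crank '0 0 0 -.01 0 0 0;0 0 0 -.02 0 0 0;0 0 0 -.02 0 0 0;0 0 0 -.02 0 0 0;0 0 0 -.02 0 0 0;0 0 0 -.02 0 0 0;0 0 0 -.01 0 0 0;0 0 0 0 0 0 0' 50
python3 - <<'E'
from loc import *
go(.6004,-.203,.175,1.531)
f=grab_frame("scene");save(f,"s10.png",(170,110,320,280),4)
E
```

```text
clock: 14.08
position: [0.6006, -0.2029, 0.0554]
tool_rot: [3.141, 0.0, 1.533]
force: [1.2, 0.2, -0.9]
grip_width: 0.0502
finger_force: 0.0
clock: 14.75
position: [0.6007, -0.2031, 0.0556]
tool_rot: [3.141, 0.0, 1.533]
force: [-1.4, -0.5, 6.0]
grip_width: 0.0133
finger_force: 49.7
clock: 15.42
position: [0.6012, -0.2032, 0.1774]
tool_rot: [3.139, 0.001, 1.533]
force: [1.0, -0.1, -3.9]
grip_width: 0.0132
finger_force: 49.4
t 15.4167 pos [ 0.6012 -0.2032  0.1774] rot [3.1386e+00 9.0000e-04 1.5331e+00] F [ 1.05 -0.14 -3.91] w 0.0132 ff 49.41842794418335
shift now-frame [ 0.0001 -0.0009  0.0024] turn deg [0.17 0.05 0.12] shift after turn [ 0.0001 -0.0008  0.0024]
```

```bash
python3 -m crank '0 .018 -.004 0 0 0 0;0 .028 -.006 0 0 0 0;0 .028 -.006 0 0 0 0;0 .028 -.006 0 0 0 0;0 .028 -.006 0 0 0 0;0 .028 -.006 0 0 0 0;0 .028 -.006 0 0 0 0;0 .028 -.005 0 0 0 0' 50
python3 -m crank '0 .028 -.006 0 0 0 0;0 .028 -.006 0 0 0 0;0 .028 -.006 0 0 0 0;0 .028 -.006 0 0 0 0;0 .028 -.005 0 0 0 0;0 .018 -.002 0 0 0 2.6;0 0 0 0 0 0 4;0 0 0 0 0 0 5'
python3 -m crank '0 0 0 0 0 0 5;0 0 0 0 0 0 0;0 0 0 0 0 0 0;0 0 0 0 0 0 0;0 0 0 0 0 0 0;0 0 0 0 0 0 0;0 0 0 0 0 0 0;0 0 0 0 0 0 0'
cat > hole.py <<'E'
from loc import *
s=telemetry.observe();go(.5393,.1716,.175,1.2438)
f=grab_frame("top");np.save("top2.npy",f,allow_pickle=True);H,S,V=hsv(f);P=cloud(f)
bl=((H>100)&(H<125)&(S>120)).astype(np.uint8);bl[:,:150]=0;bl[:,340:]=0
k=max(cv2.findContours(bl,0,2)[0],key=cv2.contourArea).reshape(-1,2)
z=float(np.median(P[bl>0][:,2]));W=onplane(f,k,z)[:,:2]
print("plate top z",z,"rect",cv2.minAreaRect((W*1000).astype(np.float32)))
# holes: non-blue blobs inside filled contour hull
m=np.zeros_like(bl);cv2.fillPoly(m,[cv2.convexHull(k)],1);m=cv2.erode(m,np.ones((3,3)))
for a,c,p in comps((m==1)&(bl==0),np.zeros(2),5): print("gap",a,c.round(1),onplane(f,[c],z)[0].round(4))
save(f,"t2.png",(150,190,340,370),4)
E
python3 hole.py
```

```text
clock: 16.13
position: [0.5622, 0.0137, 0.1737]
tool_rot: [-3.139, 0.0, 1.533]
force: [1.1, 0.2, -2.9]
grip_width: 0.013
finger_force: 49.3
clock: 16.8
position: [0.5373, 0.1728, 0.1736]
tool_rot: [-3.139, 0.001, 1.33]
force: [0.5, -0.9, -4.7]
grip_width: 0.0128
finger_force: 49.4
clock: 17.47
position: [0.5385, 0.1715, 0.1751]
tool_rot: [3.142, -0.0, 1.244]
force: [-1.0, 0.1, -4.6]
grip_width: 0.0128
finger_force: 49.3
t 17.4667 pos [0.5385 0.1715 0.1751] rot [ 3.1416 -0.      1.244 ] F [-0.99  0.08 -4.57] w 0.0128 ff 49.345545172691345
shift now-frame [0.0003 0.0008 0.0001] turn deg [ 0.   -0.    0.01] shift after turn [0.0003 0.0008 0.0001]
plate top z 0.1744447435039468 rect ((551.6419677734375, 164.94134521484375), (206.44378662109375, 123.3366928100586), 70.61935424804688)
gap 1843 [237.3 282.6] [0.5637 0.1787 0.1744]
```

View pics/t2.png

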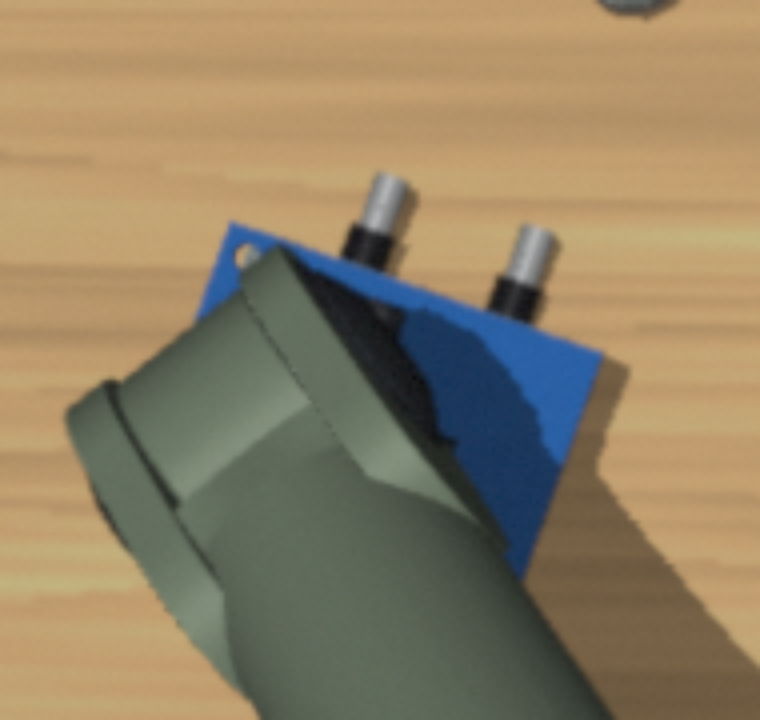

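The top view shows the cover above the box. One hole is visible at full pixel (212,254), the +x edge runs from (208,245) to (300,278), and the arm hides the rest. I'll fit the visible edges in the box frame.

```bash
cat > edge.py <<'E'
from loc import *
def run(f,z=None,yaw=-.327,c=(.5393,.1716)):
    H,S,V=hsv(f);P=cloud(f)
    bl=((H>100)&(H<125)&(S>120)).astype(np.uint8);bl[:,:150]=0;bl[:,340:]=0
    if z is None: z=float(np.median(P[bl>0][:,2]))
    k=max(cv2.findContours(bl,0,cv2.CHAIN_APPROX_NONE)[0],key=cv2.contourArea).reshape(-1,2)
    R=np.array([[np.cos(yaw),-np.sin(yaw)],[np.sin(yaw),np.cos(yaw)]])
    B=(onplane(f,k,z)[:,:2]-c)@R
    for nm,i,s,e in(("+x",0,1,.075),("-y",1,-1,.104),("+y",1,1,.104)):
        q=B[(np.abs(s*B[:,i]-e)<.006)&(np.abs(B[:,1-i])<(.098 if i==0 else .069))]
        if len(q)<5: print(nm,len(q));continue
        p=np.polyfit(q[:,1-i],q[:,i],1);print(nm,"edge n",len(q),"offset at 0:",round(p[1]-s*e,4),"mean",round(q[:,i].mean()-s*e,4),"slope",round(p[0],4),"span",q[:,1-i].min().round(3),q[:,1-i].max().round(3))
    w=np.where((bl==0),1.,0);v,u=np.mgrid[0:480,0:640];m=np.zeros((480,640));
    n,l,st,ce=cv2.connectedComponentsWithStats((bl==0).astype(np.uint8))
    for i in range(1,n):
        if 4<=st[i,4]<60: print("hole",st[i,4],ce[i].round(1),((onplane(f,[ce[i]],z)[:,:2]-c)@R)[0].round(4))
    print("z",z)
if __name__=="__main__":
    f=np.load("top2.npy",allow_pickle=True).item();run(f)
    g=f["pixels"][190:,:][:,:];H,S,V=hsv(f)
    for v in range(249,260):print(v,[int(S[v,u]) for u in range(204,222)])
E
python3 edge.py
```

```text
+x edge n 94 offset at 0: -0.0026 mean -0.0026 slope -0.0062 span -0.097 0.096
-y edge n 55 offset at 0: -0.0002 mean -0.0003 slope -0.0135 span -0.049 0.066
+y edge n 21 offset at 0: -0.0045 mean -0.0045 slope -0.0003 span 0.023 0.068
z 0.1744447435039468
249 [103, 66, 83, 171, 189, 187, 188, 190, 186, 187, 187, 177, 163, 143, 98, 36, 18, 42]
250 [95, 9, 138, 181, 188, 184, 168, 133, 139, 171, 182, 191, 185, 182, 174, 129, 124, 95]
251 [93, 42, 156, 186, 186, 131, 25, 58, 14, 86, 149, 185, 183, 175, 143, 100, 135, 145]
252 [64, 83, 171, 192, 143, 48, 90, 79, 15, 34, 98, 162, 160, 105, 46, 31, 37, 102]
253 [13, 134, 181, 188, 97, 92, 98, 54, 11, 16, 39, 100, 77, 37, 33, 41, 46, 22]
254 [58, 163, 183, 182, 67, 96, 95, 25, 12, 18, 16, 39, 29, 42, 40, 36, 39, 37]
255 [89, 175, 185, 188, 99, 82, 82, 15, 13, 20, 21, 30, 42, 38, 41, 40, 37, 41]
256 [133, 182, 193, 187, 153, 11, 44, 11, 17, 36, 36, 38, 39, 41, 37, 39, 40, 41]
257 [168, 190, 188, 187, 185, 132, 26, 15, 27, 38, 44, 36, 37, 42, 36, 35, 37, 37]
258 [179, 190, 188, 187, 186, 166, 68, 34, 39, 40, 39, 40, 34, 41, 38, 37, 36, 41]
259 [184, 185, 189, 190, 185, 151, 49, 35, 34, 36, 38, 40, 43, 38, 36, 39, 38, 38]
```

```bash
python3 - <<'E'
from loc import *
f=np.load("top2.npy",allow_pickle=True).item();y=-.327
R=np.array([[np.cos(y),-np.sin(y)],[np.sin(y),np.cos(y)]])
print(((onplane(f,[[210.95,253.65],[211.3,253.9]],.1744)[:,:2]-[.5393,.1716])@R).round(4),"want .060 .089")
E
```

```text
[[0.0592 0.0878]
 [0.0589 0.0869]] want .060 .089
```

The visible hole is (-0.9, -1.5) mm off in the box frame, which agrees with the edges. I'll correct by tool x +1.6 mm and y +1.0 mm, then descend to 13 mm above the pin tips and look again.

```bash
python3 -m crank '0 .0016 .001 0 0 0 0;0 0 0 .01 0 0 0;0 0 0 .012 0 0 0;0 0 0 .012 0 0 0;0 0 0 .012 0 0 0;0 0 0 .01 0 0 0;0 0 0 .008 0 0 0;0 0 0 0 0 0 0' 50
python3 -m crank '0 0 0 0 0 0 0;0 0 0 0 0 0 0;0 0 0 0 0 0 0;0 0 0 0 0 0 0;0 0 0 0 0 0 0;0 0 0 0 0 0 0;0 0 0 0 0 0 0;0 0 0 0 0 0 0'
python3 - <<'E'
from edge import *
go(.5393,.1716,.0856,1.2438)
f=grab_frame("top");run(f);H,S,V=hsv(f)
for v in range(250,262):print(v,[int(S[v,u]) for u in range(205,224)])
f=grab_frame("scene");np.save("scene3.npy",f,allow_pickle=True);save(f,"s11.png",(320,170,460,290),5)
E
```

```text
clock: 18.18
position: [0.539, 0.1726, 0.109]
tool_rot: [-3.139, 0.002, 1.244]
force: [-0.4, -0.1, -4.0]
grip_width: 0.0133
finger_force: 49.3
clock: 18.85
position: [0.5399, 0.1728, 0.1112]
tool_rot: [3.141, -0.0, 1.244]
force: [-0.8, 0.1, -3.4]
grip_width: 0.013
finger_force: 49.3
t 18.85 pos [0.5399 0.1728 0.1112] rot [ 3.1415e+00 -1.0000e-04  1.2435e+00] F [-0.79  0.06 -3.35] w 0.013 ff 49.290674328804016
shift now-frame [-0.0014 -0.0002  0.0256] turn deg [ 0.01 -0.   -0.01] shift after turn [-0.0014 -0.0002  0.0256]
+x edge n 88 offset at 0: -0.0017 mean -0.0017 slope -0.0043 span -0.096 0.096
-y edge n 48 offset at 0: 0.0012 mean 0.001 slope -0.0158 span -0.039 0.069
+y edge n 24 offset at 0: -0.0039 mean -0.0031 slope 0.0185 span 0.019 0.068
z 0.11054170275494835
250 [106, 105, 107, 107, 93, 47, 160, 190, 192, 189, 185, 183, 186, 181, 170, 158, 132, 64, 35]
251 [105, 106, 104, 101, 60, 102, 177, 192, 189, 181, 157, 151, 164, 189, 188, 188, 171, 143, 143]
252 [106, 105, 103, 95, 18, 147, 188, 188, 175, 105, 68, 60, 79, 140, 181, 159, 110, 97, 144]
253 [107, 108, 107, 90, 76, 175, 192, 177, 94, 29, 13, 47, 42, 41, 130, 82, 37, 31, 32]
254 [105, 105, 102, 61, 110, 184, 193, 176, 52, 10, 41, 149, 137, 43, 48, 34, 40, 42, 36]
255 [104, 105, 94, 22, 145, 187, 193, 178, 52, 13, 53, 151, 138, 64, 36, 40, 42, 38, 36]
256 [105, 106, 90, 75, 174, 189, 191, 181, 106, 35, 25, 87, 78, 48, 35, 42, 35, 39, 44]
257 [109, 103, 57, 114, 181, 189, 186, 185, 163, 83, 18, 36, 40, 32, 35, 39, 40, 41, 40]
258 [107, 95, 30, 148, 186, 187, 187, 191, 167, 72, 39, 40, 37, 36, 40, 42, 35, 40, 39]
259 [104, 60, 97, 172, 190, 190, 190, 181, 137, 31, 33, 31, 39, 38, 34, 41, 37, 39, 35]
260 [99, 26, 142, 188, 185, 189, 186, 187, 125, 36, 31, 42, 35, 41, 36, 40, 43, 38, 42]
261 [93, 52, 161, 186, 192, 192, 184, 180, 138, 34, 41, 39, 38, 41, 38, 36, 38, 39, 35]
```

View pics/s11.png

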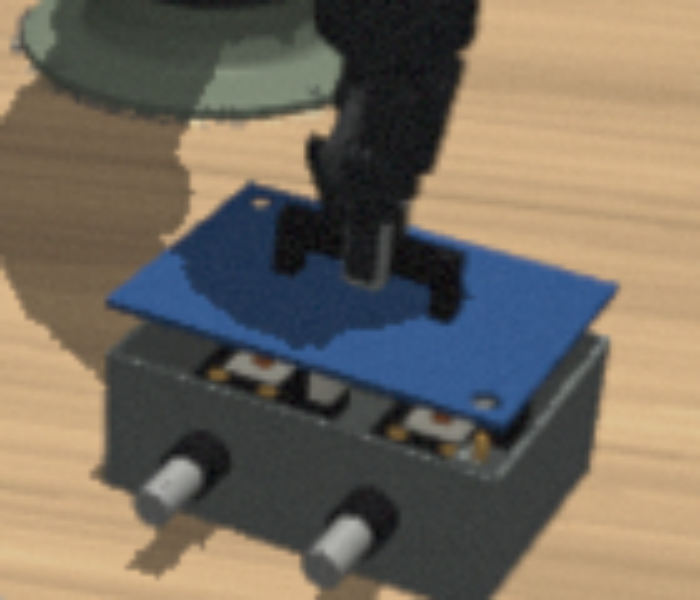

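The scene view shows the cover level over the box, with the barrier above the gap between the breakers. The holes are at full pixels (372,211) and (417,250), and in the top view the pin already shows inside its hole at (216,255).

```bash
python3 - <<'E'
from edge import *
y=-.327;R=np.array([[np.cos(y),-np.sin(y)],[np.sin(y),np.cos(y)]]);c=[.5393,.1716]
f=np.load("top2.npy",allow_pickle=True).item()
print("top hole",((onplane(f,[[215.75,254.7]],.1105)[:,:2]-c)@R).round(4),"pin",((onplane(f,[[216.4,254.8]],.087)[:,:2]-c)@R).round(4))
f=np.load("scene3.npy",allow_pickle=True).item();H,S,V=hsv(f)
for x0,y0,x1,y1 in((366,206,378,216),(409,244,424,257)):
    w=np.clip(150-S,0,150).astype(float)
    k,X=blob(f,w,x0,y0,x1,y1,.1085);print("scene hole",k.round(1),((X[:2]-c)@R).round(4))
    for v in range(y0,y1):print(v,[int(S[v,u]) for u in range(x0,x1)])
E
```

```text
top hole [[0.0598 0.0877]] pin [[0.0598 0.09  ]]
scene hole [372.5 209.3] [-0.067  -0.0919]
206 [93, 95, 93, 51, 14, 76, 92, 92, 92, 93, 89, 92]
207 [96, 92, 58, 59, 132, 66, 26, 17, 48, 74, 91, 93]
208 [90, 31, 92, 159, 174, 173, 184, 141, 104, 50, 21, 25]
209 [19, 118, 163, 143, 126, 36, 47, 89, 148, 166, 163, 139]
210 [155, 151, 160, 144, 9, 75, 76, 50, 82, 158, 147, 148]
211 [171, 153, 163, 150, 113, 14, 20, 85, 154, 150, 112, 49]
212 [155, 155, 143, 156, 153, 128, 134, 144, 146, 141, 56, 36]
213 [160, 140, 137, 143, 155, 155, 148, 165, 145, 135, 74, 0]
214 [150, 140, 157, 156, 139, 147, 148, 160, 170, 83, 24, 34]
215 [147, 144, 148, 145, 131, 146, 154, 146, 146, 127, 44, 78]
scene hole [414.4 253.6] [0.0746 0.0881]
244 [157, 160, 155, 158, 157, 153, 158, 154, 164, 156, 160, 149, 156, 159, 156]
245 [152, 161, 158, 160, 157, 156, 152, 161, 152, 156, 160, 160, 162, 153, 157]
246 [157, 155, 158, 157, 157, 158, 159, 152, 158, 161, 160, 156, 153, 152, 160]
247 [153, 156, 151, 158, 155, 160, 153, 157, 154, 163, 157, 155, 154, 154, 153]
248 [159, 159, 159, 156, 156, 157, 156, 156, 155, 159, 161, 154, 157, 158, 160]
249 [157, 156, 157, 155, 158, 135, 98, 84, 74, 109, 146, 156, 160, 158, 158]
250 [158, 161, 160, 160, 146, 98, 32, 7, 9, 3, 119, 157, 157, 157, 157]
251 [151, 160, 155, 155, 155, 139, 79, 43, 44, 91, 141, 152, 149, 158, 151]
252 [97, 144, 139, 157, 159, 159, 152, 145, 142, 153, 162, 159, 158, 155, 146]
253 [119, 8, 37, 60, 83, 128, 169, 161, 165, 158, 157, 153, 150, 149, 130]
254 [103, 55, 22, 11, 5, 45, 118, 167, 152, 154, 151, 157, 168, 130, 49]
255 [39, 21, 20, 21, 22, 16, 21, 43, 139, 136, 147, 152, 142, 104, 90]
256 [21, 20, 22, 19, 21, 18, 109, 138, 98, 62, 178, 122, 78, 59, 24]
```

```bash
python3 - <<'E'
from edge import *
y=-.327;R=np.array([[np.cos(y),-np.sin(y)],[np.sin(y),np.cos(y)]]);c=[.5393,.1716]
f=np.load("scene3.npy",allow_pickle=True).item()
h=(onplane(f,[[371.9,210.1],[416.6,250.1]],.1105)[:,:2]-c)@R;print("holes",h.round(4),"mid",h.mean(0).round(4),"len",np.hypot(*(h[1]-h[0])),"yaw err",np.arctan2(*(h[1]-h[0])[::-1])-np.arctan2(89,60))
f=np.load("scene0.npy",allow_pickle=True).item();H,S,V=hsv(f)
w=np.where((H>12)&(H<32)&(S>70),1,0)
for z,(x0,y0,x1,y1) in((.0855,(366,214,378,224)),(.0855,(410,252,422,266))):
    k,X=blob(f,w,x0,y0,x1,y1,z);print("pin",k.round(1),w[y0:y1,x0:x1].sum(),((X[:2]-c)@R).round(4))
    for v in range(y0,y1):print(v,"".join("#" if w[v,u] else "." for u in range(x0,x1)))
E
```

```text
holes [[-0.0586 -0.0895]
 [ 0.0612  0.0875]] mid [ 0.0013 -0.001 ] len 0.21373684570369694 yaw err -0.0015194110203592404
pin [371.8 215.8] 50 [-0.0719 -0.0954]
214 ############
215 ############
216 ###.########
217 ##...##.####
218 .....##....#
219 .....##.....
220 .....##.....
221 ............
222 ............
223 ............
pin [415.6 258.3] 14 [0.0574 0.0863]
252 ............
253 ............
254 ............
255 .....#......
256 .....##.....
257 .....##.....
258 .....##.....
259 .....###....
260 .....##.....
261 .....##.....
262 ............
263 ............
264 ............
265 ............
```

Both cameras put the holes 1–2 mm short in box y, with negligible yaw error. I'll correct by +1.5 mm and lower slowly.

```bash
python3 -m crank '0 .0015 -.0003 0 0 0 0;0 0 0 .003 0 0 0;0 0 0 .003 0 0 0;0 0 0 .003 0 0 0;0 0 0 .003 0 0 0;0 0 0 0 0 0 0;0 0 0 0 0 0 0;0 0 0 0 0 0 0' 50
python3 -m crank '0 0 0 .001 0 0 0;0 0 0 .001 0 0 0;0 0 0 .001 0 0 0;0 0 0 .001 0 0 0;0 0 0 .001 0 0 0;0 0 0 .001 0 0 0;0 0 0 0 0 0 0;0 0 0 0 0 0 0'
python3 -c "
from h import *
go(.5393,.1716,.0856,1.2438)"
```

```text
clock: 19.62
position: [0.5401, 0.1744, 0.0991]
tool_rot: [-3.142, -0.0, 1.244]
force: [0.5, -0.2, -3.7]
grip_width: 0.0132
finger_force: 49.3
clock: 20.28
position: [0.5401, 0.1744, 0.093]
tool_rot: [-3.142, 0.0, 1.244]
force: [0.9, 0.5, -4.5]
grip_width: 0.0132
finger_force: 49.3
t 20.2833 pos [0.5401 0.1744 0.093 ] rot [-3.1415e+00  1.0000e-04  1.2436e+00] F [ 0.94  0.47 -4.46] w 0.0132 ff 49.28603947162628
shift now-frame [-0.0029  0.0002  0.0074] turn deg [-0.    0.   -0.01] shift after turn [-0.0029  0.0002  0.0074]
```

```bash
python3 -m crank '0 0 0 .001 0 0 0;0 0 0 .001 0 0 0;0 0 0 .001 0 0 0;0 0 0 .001 0 0 0;0 0 0 .001 0 0 0;0 0 0 .0005 0 0 0;0 0 0 0 0 0 0;0 0 0 0 0 0 0' 50
python3 -m crank '0 0 0 .0005 0 0 0;0 0 0 0 0 0 0;0 0 0 .0005 0 0 0;0 0 0 0 0 0 0;0 0 0 .0005 0 0 0;0 0 0 0 0 0 0;0 0 0 0 0 0 0;0 0 0 0 0 0 0'
python3 -c "
from h import *
go(.5393,.1716,.0856,1.2438)"
```

```text
clock: 20.95
position: [0.5401, 0.1744, 0.0876]
tool_rot: [-3.142, 0.0, 1.244]
force: [-0.6, -0.6, -4.2]
grip_width: 0.0132
finger_force: 49.3
clock: 21.62
position: [0.5401, 0.1744, 0.0861]
tool_rot: [3.142, 0.0, 1.244]
force: [0.0, -0.7, -4.1]
grip_width: 0.0128
finger_force: 49.3
t 21.6167 pos [0.5401 0.1744 0.0861] rot [3.1416 0.     1.2436] F [ 0.02 -0.73 -4.1 ] w 0.0128 ff 49.286048412323
shift now-frame [-0.0029  0.0001  0.0005] turn deg [ 0.    0.   -0.01] shift after turn [-0.0029  0.0001  0.0005]
```

```bash
python3 -m crank '0 0 0 .0005 0 0 0;0 0 0 0 0 0 0;0 0 0 .0005 0 0 0;0 0 0 0 0 0 0;0 0 0 .0003 0 0 0;0 0 0 0 0 0 0;0 0 0 0 0 0 0;0 0 0 0 0 0 0' 50
python3 -c "
from h import *
go(.5393,.1716,.0856,1.2438)"
```

```text
clock: 22.28
position: [0.5402, 0.1744, 0.0855]
tool_rot: [3.141, 0.0, 1.243]
force: [-5.0, -1.6, 12.4]
grip_width: 0.0134
finger_force: 51.6
t 22.2833 pos [0.5402 0.1744 0.0855] rot [3.1410e+00 1.0000e-04 1.2435e+00] F [-4.97 -1.58 12.38] w 0.0134 ff 51.60343945026398
shift now-frame [-0.0029  0.0001 -0.0001] turn deg [ 0.03  0.   -0.02] shift after turn [-0.0029  0.0001 -0.0001]
```

The cover is seated: contact force rose at exactly the expected height. I'll relax the push, open, and withdraw straight up.

```bash
python3 -m crank '0 0 0 -.0006 0 0 0;0 0 0 0 0 0 0;.018 0 0 0 0 0 0;.025 0 0 0 0 0 0;.035 0 0 0 0 0 0;.045 0 0 0 0 0 0;.05 0 0 0 0 0 0;.05 0 0 0 0 0 0' 20
python3 -m crank '.05 0 0 -.005 0 0 0;.05 0 0 -.015 0 0 0;.05 0 0 -.025 0 0 0;.05 0 0 -.03 0 0 0;.05 0 0 -.03 0 0 0;.05 0 0 -.03 0 0 0;.05 0 0 -.01 0 0 0;.05 0 0 0 0 0 0'
python3 -m crank '.05 -.02 0 0 0 0 0;.05 -.03 0 0 0 0 0;.05 -.03 0 0 0 0 0;.05 -.03 0 0 0 0 0;.05 -.03 0 0 0 0 0;.05 -.03 0 0 0 0 0;.05 -.03 0 0 0 0 0;.05 -.02 0 0 0 0 0'
python3 - <<'E'
from edge import *
go(.5393,.1716,.0856,1.2438)
for n in("top","scene"):
    f=grab_frame(n);P=cloud(f);H,S,V=hsv(f)
    if n=="top": run(f)
    b=(H>100)&(H<125)&(S>120)&(np.hypot(P[...,0]-.539,P[...,1]-.172)<.13)&(P[...,2]>.05)
    b=cv2.erode(b.astype(np.uint8),np.ones((3,3)))>0
    q=P[b];q=q[np.abs(q[:,2]-np.median(q[:,2]))<.012];A=np.c_[q[:,:2]-[.5393,.1716],np.ones(len(q))];print(n,"plane tilt/height",np.linalg.lstsq(A,q[:,2],rcond=None)[0].round(4))
    save(f,"end_"+n+".png",(320,190,460,300) if n=="scene" else (180,220,320,350),5)
a=cv2.imread("pics/end_scene.png");b=cv2.imread("pics/end_top.png");b=cv2.resize(b,(a.shape[1],a.shape[0]))
cv2.imwrite("pics/end.png",cv2.resize(np.hstack([a,b]),(800,330)))
E
```

```text
clock: 22.95
position: [0.5401, 0.1744, 0.0854]
tool_rot: [3.142, -0.0, 1.244]
force: [0.5, -0.1, 0.8]
grip_width: 0.0503
finger_force: 0.0
clock: 23.62
position: [0.5411, 0.1748, 0.2334]
tool_rot: [3.138, -0.003, 1.243]
force: [0.3, -0.7, -0.2]
grip_width: 0.0496
finger_force: 0.0
clock: 24.28
position: [0.4678, -0.0366, 0.2296]
tool_rot: [-3.14, 0.001, 1.242]
force: [0.6, -0.8, 0.4]
grip_width: 0.0501
finger_force: 0.0
t 24.2833 pos [ 0.4678 -0.0366  0.2296] rot [-3.1404e+00  1.1000e-03  1.2417e+00] F [ 0.61 -0.8   0.37] w 0.0501 ff 0.0
shift now-frame [0.2203 0.0005 0.1437] turn deg [-0.07  0.07 -0.12] shift after turn [0.2201 0.0008 0.144 ]
+x edge n 82 offset at 0: -0.0018 mean -0.0018 slope -0.0008 span -0.098 0.096
-y edge n 58 offset at 0: 0.0021 mean 0.0021 slope 0.0035 span -0.067 0.068
+y edge n 57 offset at 0: -0.0013 mean -0.0013 slope 0.001 span -0.067 0.067
hole 33 [216.6 254.8] [0.06 0.09]
hole 37 [273. 332.] [-0.06   -0.0877]
z 0.08480087893677779
top plane tilt/height [-0.0001  0.001   0.0848]
scene plane tilt/height [ 0.0007 -0.0001  0.0863]
```

View pics/end.png

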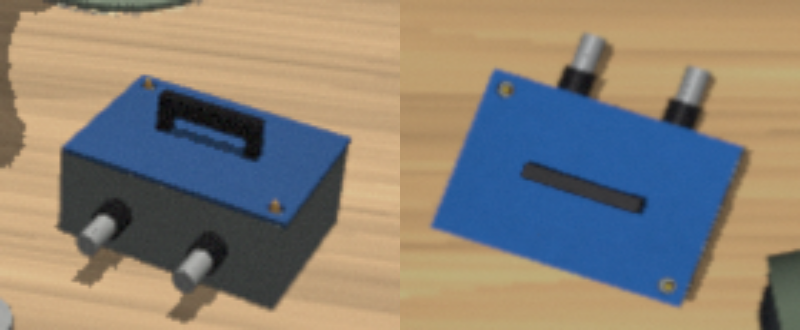

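Both final views show the cover flush on the rim. Its top is level at z ≈ 0.085, both brass pins stand through the holes, at top pixels (217,255) and (273,332), and the gripper is clear.

```bash
python3 -c "
from workcell import bot
print(bot.job_done())"
```

```text
the job is handed in; nothing more can be done
None
```

The job is handed in: both breakers are slid about 21 mm outwards and the cover lies level and flush on the rim over both pins and let go, with no bystander touched by my moves; one hiccup was the closed fingertips pressing on the breaker tops with a 76 N wrist force (limit 120 N) before I backed off.

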